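# Fit the slim sanding drum into the bench spindle sander

## Robot

A 6-joint arm with a two-finger parallel gripper is mounted at the origin on a cart in front of the work surface, level with it; the furniture and walls round the work are solid. World frame = base frame: x ahead of the robot, y to its left, z up, the work surface at z = 0. Lengths are in m, angles in rad, forces in N, time in s.
With the tool pointing down it reaches from about 0.3 to 0.775 m from the base axis. Payload 14.6 kg.
Tool frame: the origin (TCP) lies at the very end of the fingers, on their centre line; the grasp point (between the pads) lies 19 mm behind it; z points along the fingers, y is the direction in which the jaws open and shut (so a half turn about z gives the same grasp; the last joint's range is limited). The gripper opens to 94 mm and grips with 3 to 60 N. Pads are 16 mm wide; open, the fingers measure 119 mm over their backs; the gripper's body (75 mm by 177 mm) begins 78 mm behind the grasp point.
Start: joints at [1.269, 0.3, 1.521, -0, 1.321, -0.067], TCP at [0.128, 0.535, 0.205] pointing down, gripper open.
Joint ranges: [-3.03, 3.03], [-0.79, 2.21], [0.23, 2.52], [-1.04, 4.18], [0, 3.07], [-2.55, 2.55]. Speed limits (rad/s): [2.22, 2.22, 2.57, 3.14, 3.14, 3.14].

## Interface

Orientations are given as [roll, pitch, yaw] about the fixed x, y, z axes, in that order (R = Rz(yaw) Ry(pitch) Rx(roll)).
In Python, from station import ctrl, eyes gives the robot as it stands.
- The arm moves only by the tool jog_arm, never from a script. Its argument "moves" is a list of rows, each a list of 3 entries, a list of its own where there are three numbers: the shift along the world's x, y, z in mm, then the turn, a rotation vector about the world's x, y, z in units of 5 degrees (1.0 is 5 degrees), then the finger opening in mm, from 0 to 94. In form: [[[tx, ty, tz], [wx, wy, wz], jaw], ...]. A call has 1 to 5 rows; each row is the pose to reach, as a shift and turn from the pose commanded when the call began; what a row does not reach only later rows make up. A row lasts 1/12 s, in which the tool goes at most 41.7 mm and 7.16 degrees, less where a joint would pass 70% of its speed; a pose out of reach is approached as far as the arm can. A call with a gripper value outside its range is refused whole. The fingers move at their own pace and stop on an object; "squeeze" is the grip in N (left out, the last holds). Time passes only in rows, so rows that repeat a pose let the fingers close. It gives the time, the measured TCP pose, the force and the opening at its end, in the units of the state.
- ctrl.get_obs(): the state, without advancing time (a new reading comes with each control period).
- eyes.camera(name): name is "scene" or "top"; returns a dict with "frame" (400x640x3 uint8, red, green, blue), "vertical_fov" (degrees; the focal length in pixels is half the picture's height over the tangent of half this angle, whatever the lens; pixels are square), "cx", "cy" (the principal point, pixels), "k1" (the pictures are not rectified: a ray, as slopes to the right and down, at radius r is drawn at 1 + k1 r^2 times it, then the intrinsics apply), "eye" and "attitude" of the camera in the world. Camera axes: x right, y down, z forward; pixel columns grow to the right and rows downward; lengths in m; the calibration is good to about 2 mm. A picture is of the moment at which its call begins. There is no depth.
- ctrl.hand_in(): hands the job in, once; it reports no verdict.
The state is a dict: "time_s": time; "qpos": joint angles; "joint_vel": joint speeds; "tau": joint torques, N m; "ee_pos": TCP position; "eef_rot": TCP orientation; "force": force on the tool from outside, world axes, zero at the start; "moment": the same for the moment, N m; "grip_width": finger opening in m.
Only numpy, scipy, OpenCV 4.12 (cv2) and the standard library are available. Lean on these libraries where they do the work, as an engineer would, in place of code of your own. Each camera call takes 0.05 s, during which the arm holds its last target.

## Task

Get the bench sander ready for small edges: slide the flat cover over its throat towards the robot as far as it goes (press on top and pull), then take the slimmer of the two sanding drums out of the wooden block and fit it in the spindle. Its tapered shank goes down in the spindle and the notches of its collar over the two dogs, so that it stands upright with the collar flush on the spindle nose; lower it in, and let go only once the collar is down at the dogs. Leave the cover open and the wider drum in its hole, and do not disturb the loupe, paste jar and thread spool.

Things in the scene. Friction and masses are not known exactly. Their poses are not given: they have to be found in the camera images.
- cover_top (a point): Top centre of the sander's sliding cover, a bare steel plate 92 (x) x 86 (y) x 5.5 mm with low dark ribs and no handle, top at z = 0.090. Opens along this point's -x axis, roughly towards the robot; z up. Rail lips 3 mm higher cover the outer 1.5 mm of its long edges. Stays where it is left; takes about 1.5 N to slide: press down with 5 to 15 N and pull.
- sander_cover (a joint): Travel of the sliding cover in m: 0 shut, 0.085 fully open against its stop (starts at 0 to 0.012). The throat, 72 mm square, is free from about 0.080.
- spindle_nose (a point): Centre of the flat top, 55 mm across, of the upright spindle in the throat, z = 0.070; z up. Its taper opens here: 28 mm across, 16 mm at 42 mm depth. Two dogs stand on it 22 mm out along this point's +x and -x: 7 x 7 mm, 9 mm high, round-topped. Starts turned up to 0.9 rad in the sander; gives way to a light torque (0.06 Nm).
- slim_arbor: Slim sanding drum on a steel arbor, about 0.25 kg, upright in a hole of the block. Origin: centre of the collar's lower (seating) face, z up. Below: shank 40 mm long, 26 mm across tapering to 14. Above: collar 52 mm across, 10 thick, two notches 11 mm wide, 10 deep on its +x and -x sides; brown drum 30 mm across, z = 10 to 55 mm. A half turn about z changes nothing.
- slim_grip (a point): Centre of the steel grip block on top of the slim drum, 73 mm above the arbor's origin: z = 58 to 88 mm over that origin, 22 mm across its two flats (which face +y and -y) and 26 mm long along x; same axes as the arbor. The fingers on the flats square the drum to the gripper. Room below: washer 27 mm across, then the drum top 55 mm over the origin.
- wide_arbor: The wider drum, not wanted: the same arbor, collar and grip block, its drum 50 mm across; stands in the other hole. Origin and axes as the slim one.
- rack: The wooden block that holds the drums: fixed, 80 x 190 x 50 mm, origin at the centre of its underside, long side along y. Two upright through holes 28 mm across at y = -55 and +55 mm from its origin; the collars rest on its top (z = 0.050). Which drum is in which hole varies.
- sander: The fixed bench sander: grey housing 225 x 150 mm with an aluminium deck at z = 0.084, the guide rails' tops at z = 0.093. Origin on the work surface under the spindle axis; housing from x = -140 to +85 mm, y = -75 to +75 mm.
- loupe: Bystander: black round magnifying loupe standing upright, 40 mm across, 37 mm high, beyond the work. Origin at its underside.
- paste_jar: Bystander: glass jar with white paste, 58 mm across, 66 mm high, behind the block. Origin at its underside.
- thread_spool: Bystander: wooden thread spool standing upright, 36 mm across, 46 mm high, behind the block. Origin at its underside.
Things that resemble listed ones, but are neither listed nor needed, are in the scene too. What is shaped like the slim_arbor but green is not meant.

How it is judged:
On the way:
1. the cover is slid open (at least 78 of its 85 mm) (value of joint sander_cover above 0.078 m), for 0.2 s.
At the end, for the whole second after the job is handed in: The slim drum is seated: collar face within 2.5 mm of the spindle nose, centred within 3 mm, notches in line with the dogs within 0.12 rad, upright within 0.05 rad, at rest; the cover is still open (at least 75 mm); the wide drum stands in its hole in the block (moved under 20 mm) (value of joint sander_cover above 0.075 m and z of slim_arbor in the frame of spindle_nose between -0.003 and 0.0025 m and horizontal distance between slim_arbor and spindle_nose below 0.003 m and angle between the x axis of slim_arbor and the x axis of spindle_nose, either way round below 0.12 rad and angle between slim_arbor's own z axis and vertical below 0.05 rad and linear speed of slim_arbor below 0.02 m/s and z of wide_arbor in the frame of rack below 0.055 m and angle between wide_arbor's own z axis and vertical below 0.1 rad and distance of wide_arbor from where it was at the start of the episode below 0.02 m); the robot touches nothing.
It fails at once if the slim drum was let go over the spindle with its collar more than 15 mm above the nose (contact force between the fingers and slim_arbor below 0.05 N and z of slim_arbor in the frame of spindle_nose above 0.015 m and horizontal distance between slim_arbor and spindle_nose below 0.03 m).
It fails at once if the wide drum was taken from its hole (distance of wide_arbor from where it was at the start of the episode above 0.03 m).
It fails at once if the loupe was disturbed (moved over 30 mm) (distance of loupe from where it was at the start of the episode above 0.03 m).
It fails at once if the paste jar was disturbed (moved over 30 mm) (distance of paste_jar from where it was at the start of the episode above 0.03 m).
It fails at once if the thread spool was disturbed (moved over 30 mm) (distance of thread_spool from where it was at the start of the episode above 0.03 m).
It also fails if it takes over 54 s, if anything falls off the work surface, if the arm or the gripper's body presses on something with over 40 N, if the wrist force passes 120 N, or if a joint passes its speed limit or range.

## Working session

There is one attempt and no reset: what is moved stays moved. The work goes in short steps, Python scripts to look and compute and a tool call to move; the robot and the scene stay as the last step left them, time stands still between calls to the robot, and variables do not carry over. Pictures are saved under pics/ and viewed, and the job is handed in when it is done.

Besides the shell and the picture viewer there is one more tool, called as a command line: name --argument value ..., lists and objects as JSON in quotes. jog_arm: Moves the arm, as the interface text tells. Its arguments: {"type":"object","properties":{"moves":{"type":"array","items":{"type":"array"}},"squeeze":{"type":"number"}},"required":["moves"]}

```bash
mkdir -p pics; ls
cat > h.py <<'E'
import numpy as np,cv2,sys
from station import ctrl,eyes
def snap(n,f):
    c=eyes.camera(n); cv2.imwrite('pics/'+f+'.png',c['frame'][:,:,::-1]); 
    import pickle; pickle.dump(c,open('pics/'+f+'.pkl','wb')); return c
def load(f):
    import pickle; return pickle.load(open('pics/'+f+'.pkl','rb'))
def R(c):
    a=np.array(c['attitude'],float)
    if a.shape==(3,3): return a
    from scipy.spatial.transform import Rotation as Ro
    return Ro.from_euler('xyz',a).as_matrix() if a.size==3 else Ro.from_quat(a).as_matrix()
def K(c):
    h,w=c['frame'].shape[:2]; f=h/2/np.tan(np.radians(c['vertical_fov'])/2)
    return np.array([[f,0,c['cx']],[0,f,c['cy']],[0,0,1]])
def pz(c,u,v,z):
    p=cv2.undistortPoints(np.array([[[u,v]]],float),K(c),np.array([c['k1'],0,0,0.]))[0,0]
    d=R(c)@np.array([p[0],p[1],1]); e=np.array(c['eye']); return e+d*(z-e[2])/d[2]
def proj(c,P):
    P=np.atleast_2d(np.array(P,float)); q=(P-np.array(c['eye']))@R(c)
    return cv2.projectPoints(q,np.zeros(3),np.zeros(3),K(c),np.array([c['k1'],0,0,0.]))[0][:,0]
def crop(f,x0,y0,x1,y1,s,out):
    im=cv2.imread('pics/'+f+'.png')[y0:y1,x0:x1]; cv2.imwrite('pics/'+out+'.png',cv2.resize(im,None,fx=s,fy=s,interpolation=cv2.INTER_CUBIC))
E
python3 - <<'E'
from h import *
for n in('scene','top'):
    c=snap(n,n+'0'); print({k:v for k,v in c.items() if k!='frame'})
print(ctrl.get_obs())
E
```

```text
pics
{'vertical_fov': 51.70436813426072, 'cx': 319.1954973586766, 'cy': 204.28857129305194, 'k1': -0.01715209407248665, 'eye': array([-0.18223096, -0.52459209,  0.59933877]), 'attitude': array([-2.06112746,  0.02376893, -1.08713396])}
{'vertical_fov': 43.25923588321003, 'cx': 322.118207232402, 'cy': 203.25865044451686, 'k1': -0.08809448428487635, 'eye': array([ 0.45194113, -0.10549008,  1.37638706]), 'attitude': array([-2.99490942,  0.00525469, -1.56216782])}
{'time_s': 0.1, 'qpos': array([ 1.26941386e+00,  3.00426535e-01,  1.52150699e+00,  2.75467190e-05,
        1.32070085e+00, -6.66163942e-02]), 'joint_vel': array([-0.0002272 , -0.00073352, -0.00107601,  0.00189105,  0.00064079,
       -0.00013372]), 'tau': array([ 1.70675761e-03, -5.32648838e+01, -3.53282690e+01,  7.09504914e-02,
        2.34832690e-02, -7.85351858e-05]), 'ee_pos': array([0.12787436, 0.53469062, 0.20494212]), 'eef_rot': array([-3.14055502e+00, -9.59677134e-05,  2.90681970e+00]), 'force': array([ 0.87783744,  0.22766442, -0.0082747 ]), 'moment': array([-0.01297646, -0.02999259, -0.01465713]), 'grip_width': 0.0940028144676349}
```

View pics/scene0.png

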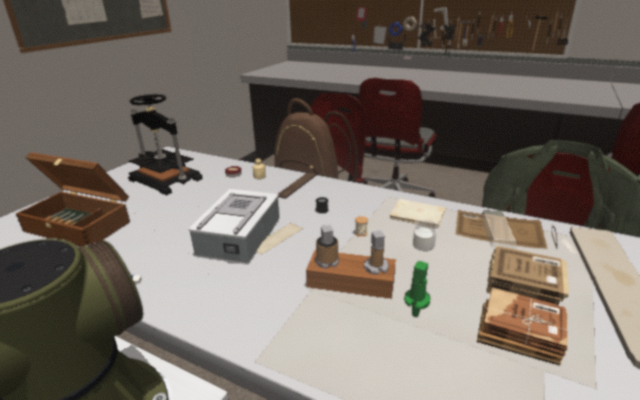

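View pics/top0.png

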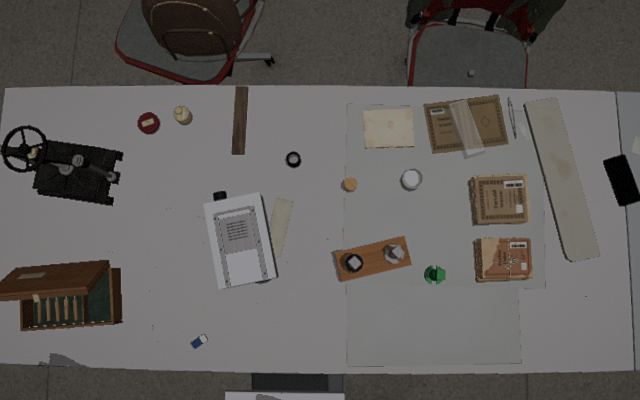

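Run:
```python
from h import *
crop('top0',195,180,295,295,6,'a1'); crop('top0',325,225,455,295,6,'a2'); crop('scene0',290,210,450,320,5,'a3'); crop('scene0',180,180,290,265,6,'a4')
```

```text
(no output)
```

View pics/a1.png

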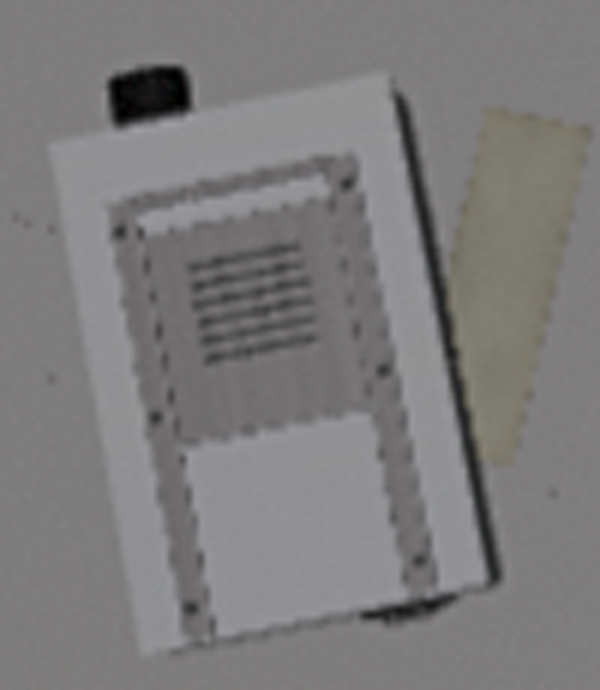

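View pics/a2.png

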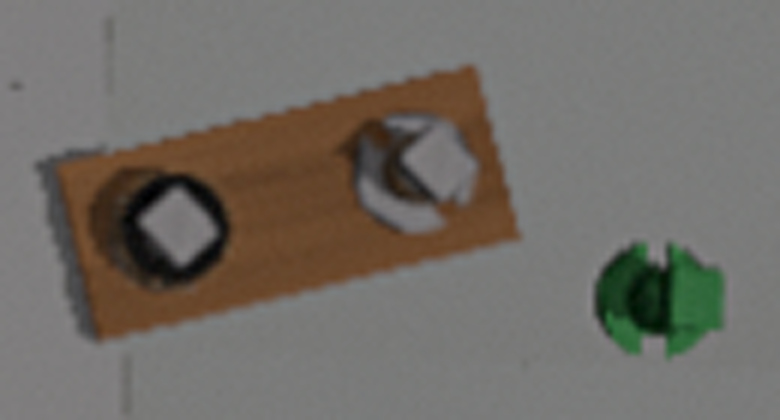

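View pics/a3.png

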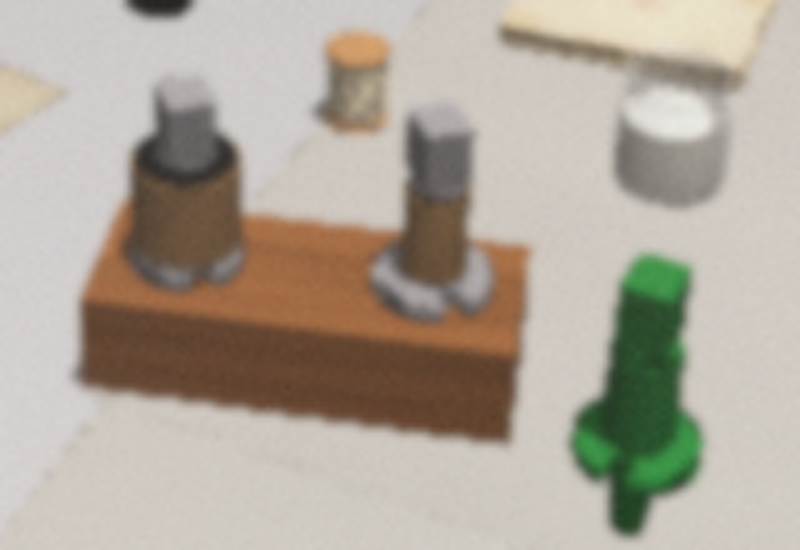

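View pics/a4.png

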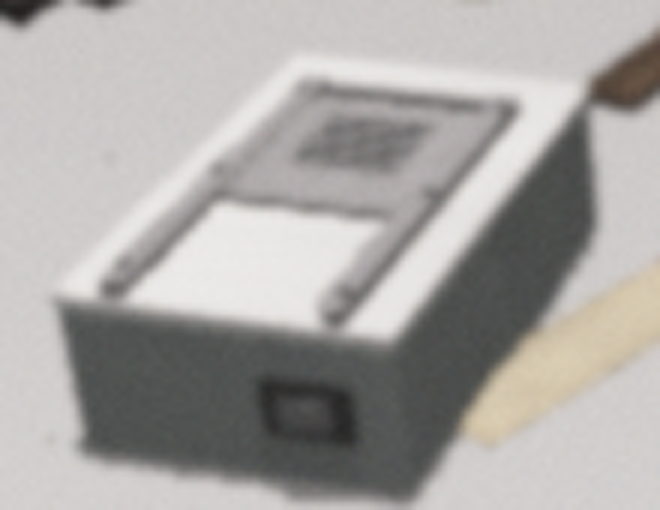

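Run:
```python
from h import *
t=load('top0');s=load('scene0')
def f(c,pts,x0,y0,k,z):
    return np.array([pz(c,(a+.5)/k-.5+x0,(b+.5)/k-.5+y0,z) for a,b in pts])
np.set_printoptions(precision=4,suppress=True)
def show(n,P):
    print(n,P[:,:2].tolist() and np.round(P[:,:2],4).tolist(),'mean',P.mean(0)); d=np.roll(P,-1,0)-P; print('  len',np.linalg.norm(d,axis=1),'ang',np.degrees(np.arctan2(d[:,1],d[:,0])))
show('deck t',f(t,[(50,147),(390,75),(498,583),(143,655)],195,180,6,.084))
show('deck s',f(s,[(57,298),(298,58),(588,95),(400,348)],180,180,6,.084))
show('cover t',f(t,[(140,238),(340,198),(378,413),(185,443)],195,180,6,.090))
show('grip t',f(t,[(398,165),(437,118),(478,160),(432,203)],325,225,6,.138))
show('grip s',f(s,[(407,115),(432,138),(471,128),(447,102)],290,210,5,.138))
show('wgrip t',f(t,[(135,222),(178,181),(223,226),(180,270)],325,225,6,.138))
show('rack t',f(t,[(62,170),(473,67),(520,237),(97,338)],325,225,6,.05))
show('notch t',f(t,[(375,135),(453,212)],325,225,6,.06))
show('collar c t',f(t,[(415,172)],325,225,6,.06))
show('knob t',f(t,[(150,95)],195,180,6,.05))
show('loupe',np.array([pz(t,293,159,.037)]))
```

```text
deck t [[0.6382, 0.2135], [0.671, 0.066], [0.453, 0.0146], [0.4208, 0.165]] mean [0.5457 0.1148 0.084 ]
  len [0.1511 0.2239 0.1538 0.2228] ang [ -77.4813 -166.713   102.0895   12.5838]
deck s [[0.4193, 0.1611], [0.6381, 0.2131], [0.6641, 0.0644], [0.4494, 0.0125]] mean [0.5427 0.1128 0.084 ]
  len [0.2249 0.1509 0.2209 0.1516] ang [  13.3821  -80.0781 -166.4024  101.4581]
cover t [[0.5981, 0.1713], [0.6162, 0.0854], [0.5242, 0.0666], [0.5105, 0.1487]] mean [0.5623 0.118  0.09  ]
  len [0.0878 0.0939 0.0833 0.0905] ang [ -78.1231 -168.4575   99.433    14.4169]
grip t [[0.5152, -0.2671], [0.5345, -0.2833], [0.5174, -0.2999], [0.4998, -0.2809]] mean [ 0.5167 -0.2828  0.138 ]
  len [0.0252 0.0238 0.026  0.0207] ang [ -39.982  -135.7523  132.7806   41.8117]
grip s [[0.5128, -0.2696], [0.5006, -0.2854], [0.5147, -0.2971], [0.5297, -0.281]] mean [ 0.5144 -0.2833  0.138 ]
  len [0.0199 0.0184 0.022  0.0204] ang [-127.7484  -39.8675   47.0456  145.9512]
wgrip t [[0.4913, -0.1596], [0.5081, -0.1771], [0.4899, -0.1955], [0.472, -0.178]] mean [ 0.4903 -0.1776  0.138 ]
  len [0.0243 0.0258 0.0251 0.0266] ang [ -46.1991 -134.7041  135.6984   43.5345]
rack t [[0.5165, -0.1315], [0.5629, -0.312], [0.4886, -0.3317], [0.4438, -0.1471]] mean [ 0.5029 -0.2306  0.05  ]
  len [0.1864 0.0769 0.19   0.0743] ang [ -75.5833 -165.1564  103.6447   12.105 ]
notch t [[0.5321, -0.2674], [0.499, -0.301]] mean [ 0.5156 -0.2842  0.06  ]
  len [0.0472 0.0472] ang [-134.5938   45.4062]
collar c t [[0.5162, -0.2846]] mean [ 0.5162 -0.2846  0.06  ]
  len [0.] ang [0.]
knob t [[0.6669, 0.1779]] mean [0.6669 0.1779 0.05  ]
  len [0.] ang [0.]
loupe [[0.771, -0.0164]] mean [ 0.771  -0.0164  0.037 ]
  len [0.] ang [0.]
```

Run:
```python
from h import *
t=load('top0');s=load('scene0')
for u,v,z in [(122,268,.06),(122,325,.06),(20,328,.06),(0,265,.15),(108,262,.15)]: print(u,v,pz(t,u,v,z))
for u,v,z in [(30,155,.1),(30,155,.15),(30,155,.2),(118,190,.1),(125,197,.06),(75,243,0.)]: print('s',u,v,z,pz(s,u,v,z))
```

```text
122 268 [0.46975056 0.42902609 0.06      ]
122 325 [0.32202716 0.42112428 0.06      ]
20 328 [0.30512494 0.70272838 0.06      ]
0 265 [0.46923938 0.71381803 0.15      ]
108 262 [0.4825861  0.42897284 0.15      ]
s 30 155 0.1 [0.53369629 1.01176392 0.1       ]
s 30 155 0.15 [0.46200876 0.85792487 0.15      ]
s 30 155 0.2 [0.39032123 0.70408583 0.2       ]
s 118 190 0.1 [0.47392935 0.47794738 0.1       ]
s 125 197 0.06 [0.50272406 0.49800429 0.06      ]
s 75 243 0.0 [0.32706117 0.50576681 0.        ]
```

jog_arm --moves '[[[25, -30, 0], [0, 0, -1.3], 0], [[54, -60, 0], [0, 0, -2.6], 0], [[83, -88, 0], [0, 0, -3.9], 0], [[112, -116, 0], [0, 0, -5.2], 0], [[141, -144, 0], [0, 0, -6.5], 0]]' --squeeze 30

```text
time_s: 0.52
ee_pos: [0.2698, 0.3893, 0.2053]
eef_rot: [-3.141, 0.0, 2.334]
force: [1.3, 1.3, -0.3]
grip_width: 0.0641
```

jog_arm --moves '[[[29, -29, 0], [0, 0, -1.3], 0], [[58, -58, 0], [0, 0, -2.6], 0], [[87, -87, 0], [0, 0, -3.9], 0], [[116, -116, 0], [0, 0, -5.2], 0], [[145, -145, 0], [0, 0, -6.5], 0]]'

```text
time_s: 0.93
ee_pos: [0.4149, 0.2441, 0.2054]
eef_rot: [-3.141, 0.0, 1.767]
force: [0.5, 0.0, -0.3]
grip_width: 0.0306
```

jog_arm --moves '[[[29, -26, -15], [0, 0, 0], 0], [[58, -52, -30], [0, 0, 0], 0], [[87, -78, -45], [0, 0, 0], 0], [[116, -104, -60], [0, 0, 0], 0], [[148, -128, -75], [0, 0, 0], 0]]'

```text
time_s: 1.35
ee_pos: [0.5618, 0.1167, 0.1299]
eef_rot: [-3.141, -0.0, 1.772]
force: [0.5, 1.3, 0.2]
grip_width: 0.0008
```

jog_arm --moves '[[[0, 0, -20], [0, 0, 0], 0], [[0, 0, -36], [0, 0, 0], 0], [[0, 0, -39], [0, 0, 0], 0], [[0, 0, -40], [0, 0, 0], 0], [[0, 0, -41], [0, 0, 0], 0]]'

```text
time_s: 1.77
ee_pos: [0.5612, 0.1183, 0.0902]
eef_rot: [3.141, 0.001, 1.772]
force: [-0.7, -5.3, 10.3]
grip_width: 0.0002
```

jog_arm --moves '[[[-4, -1, 0], [0, 0, 0], 0], [[-10, -2, 0], [0, 0, 0], 0], [[-16, -4, 0], [0, 0, 0], 0]]'

```text
time_s: 2.02
ee_pos: [0.5446, 0.115, 0.0903]
eef_rot: [3.141, -0.0, 1.773]
force: [0.8, 3.5, 4.4]
grip_width: 0.0006
```

jog_arm --moves '[[[-4, -1, -1], [0, 0, 0], 0], [[-11, -2.5, -1], [0, 0, 0], 0], [[-18, -4, -1], [0, 0, 0], 0], [[-25, -6, -1], [0, 0, 0], 0]]'

```text
time_s: 2.35
ee_pos: [0.5199, 0.1094, 0.0902]
eef_rot: [3.139, -0.001, 1.773]
force: [0.6, 7.7, 12.2]
grip_width: 0.0005
```

Run:
```python
from h import *
snap('scene','s1');snap('top','t1'); crop('s1',170,150,310,260,5,'b1');crop('t1',195,180,295,295,5,'b2')
```

```text
(no output)
```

View pics/b1.png

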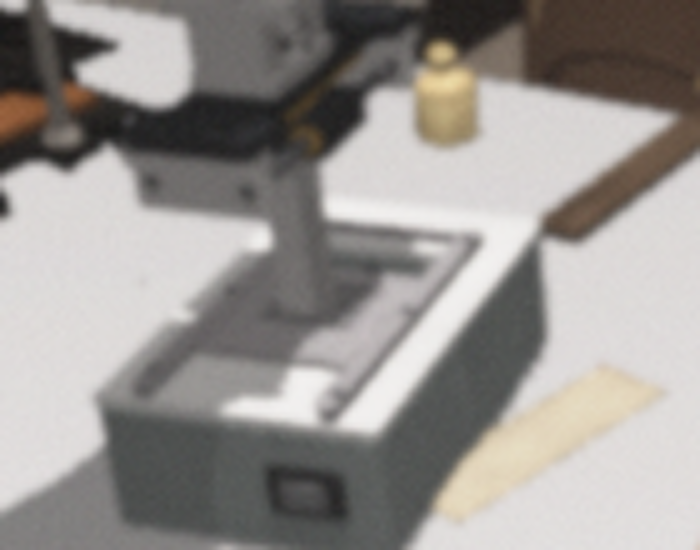

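View pics/b2.png

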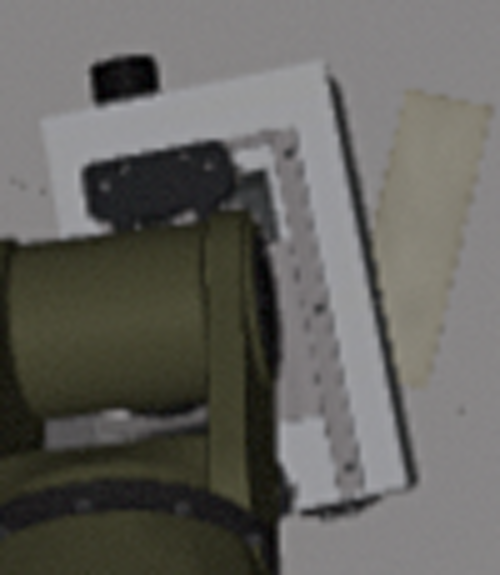

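The cover is following the fingers (front edge now near (235,205) in the full scene image) and the throat is opening behind. Continuing.

jog_arm --moves '[[[-8, -2, 0], [0, 0, 0], 0], [[-15, -3.5, 0], [0, 0, 0], 0], [[-22, -5, 0], [0, 0, 0], 0], [[-28, -6.5, 0], [0, 0, 0], 0]]'

```text
time_s: 2.78
ee_pos: [0.4918, 0.1029, 0.0902]
eef_rot: [3.139, -0.001, 1.773]
force: [0.0, 7.0, 11.6]
grip_width: 0.0004
```

jog_arm --moves '[[[-4, -1, 0], [0, 0, 0], 0], [[-8, -2, 0], [0, 0, 0], 0], [[-12, -3, 0], [0, 0, 0], 0], [[-15, -3.5, 0], [0, 0, 0], 0]]'

```text
time_s: 3.12
ee_pos: [0.4776, 0.099, 0.0902]
eef_rot: [3.137, 0.0, 1.773]
force: [5.2, 1.6, 8.0]
grip_width: 0.0007
```

jog_arm --moves '[[[0, 0, 20], [0, 0, 0], 0], [[0, 0, 60], [0, 0, 0], 0], [[5, -20, 95], [0, 0, -1], 20], [[10, -55, 105], [0, 0, -2.3], 50], [[14, -95, 105], [0, 0, -3.6], 50]]'

```text
time_s: 3.53
ee_pos: [0.4914, 0.0036, 0.1971]
eef_rot: [3.137, -0.001, 1.456]
force: [1.0, 0.9, -0.7]
grip_width: 0.0168
```

jog_arm --moves '[[[4, -40, 0], [0, 0, -1.3], 50], [[8, -80, 0], [0, 0, -2.6], 50], [[12, -120, 0], [0, 0, -3.9], 50], [[16, -160, 0], [0, 0, -5.2], 50], [[20, -200, 0], [0, 0, -6.5], 50]]'

```text
time_s: 3.95
ee_pos: [0.5101, -0.1979, 0.1938]
eef_rot: [-3.141, -0.0, 0.885]
force: [1.3, 0.2, 0.2]
grip_width: 0.0486
```

jog_arm --moves '[[[2, -40, 0], [0, 0, -1], 50], [[3, -87, 0], [0, 0, -1], 50], [[3, -87, 0], [0, 0, -1], 50]]'

```text
time_s: 4.2
ee_pos: [0.5125, -0.2881, 0.1931]
eef_rot: [-3.141, 0.001, 0.799]
force: [0.1, 0.8, -0.5]
grip_width: 0.0501
```

Run:
```python
from h import *
snap('scene','s2');snap('top','t2'); crop('s2',180,180,290,265,6,'c1');crop('t2',195,180,295,295,6,'c2');crop('s2',290,150,450,320,4,'c3')
print(ctrl.get_obs())
```

```text
{'time_s': 4.3, 'qpos': array([-5.68507649e-01,  3.91988565e-01,  1.42683269e+00,  1.47873375e-04,
        1.32447633e+00,  2.00735606e-01]), 'joint_vel': array([ 0.05273778, -0.02870388,  0.02823367,  0.00390289, -0.00142288,
        0.01951835]), 'tau': array([-3.10137078e+00, -5.72886121e+01, -3.68212509e+01, -8.03997321e-02,
        1.02476458e-02, -3.67313409e-01]), 'ee_pos': array([ 0.51301143, -0.28426749,  0.19308522]), 'eef_rot': array([-3.13989338e+00,  1.99476487e-04,  8.01517063e-01]), 'force': array([ 0.29194974,  0.79543836, -0.50235166]), 'moment': array([-0.09007179,  0.08090843, -0.01776626]), 'grip_width': 0.04985940496769381}
```

View pics/c1.png

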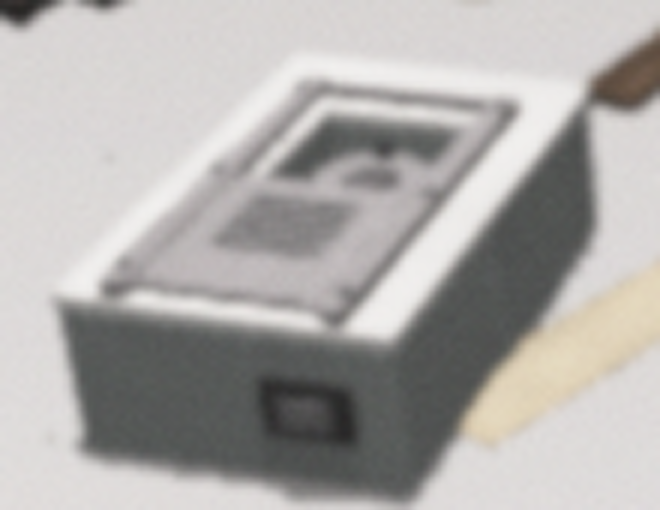

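View pics/c2.png

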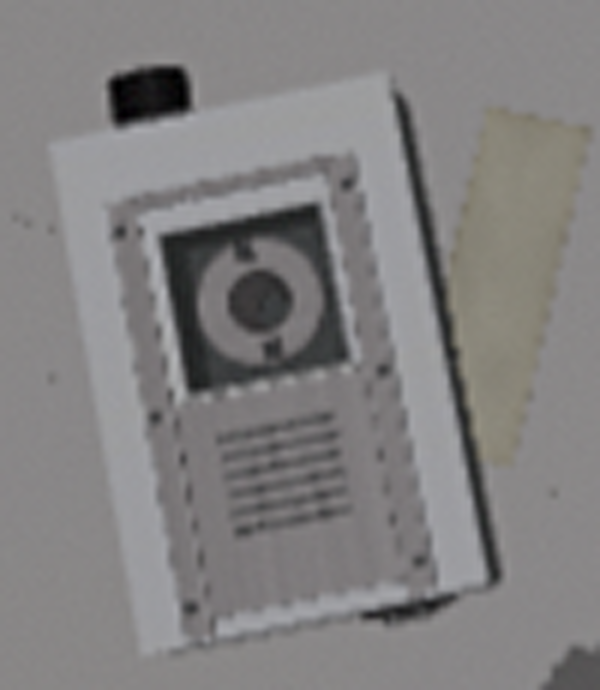

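View pics/c3.png

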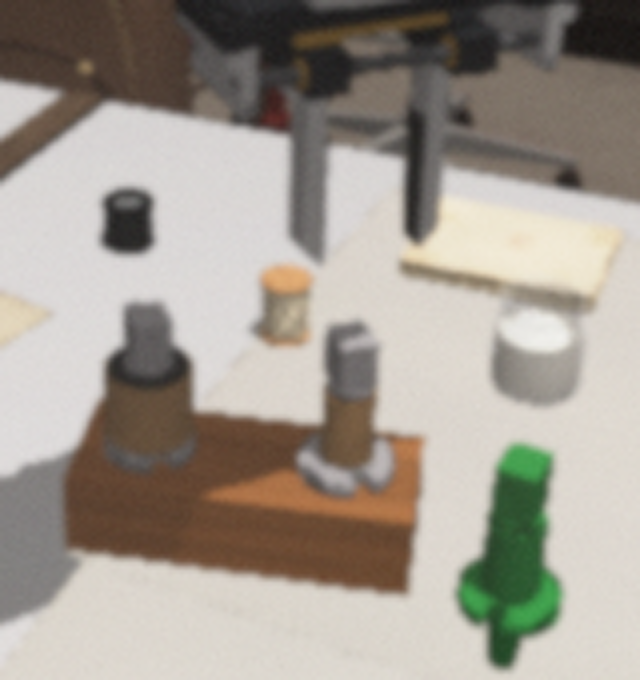

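```bash
python3 - <<'E'
from h import *
np.set_printoptions(precision=4,suppress=True)
t=load('t2');s=load('s2')
g=lambda a,b,z:pz(t,(a+.5)/6-.5+195,(b+.5)/6-.5+180,z)
print('centre',g(260.5,301,.07),g(260,300,.07))
for z in(.07,.079):
    A=g(243,250,z);B=g(273,350,z);d=A-B;print(A,B,np.linalg.norm(d),np.degrees(np.arctan2(d[1],d[0])),(A+B)/2)
# cover far edge
A=g(185,395,.09);B=g(360,365,.09);print('edge',A,B,np.degrees(np.arctan2(*(A-B)[:2][::-1])))
# overlay: dogs at several yaw, ring
import math
im=cv2.imread('pics/t2.png');k=8;x0,y0=210,205
cr=cv2.resize(im[y0:y0+70,x0:x0+60],None,fx=k,fy=k,interpolation=cv2.INTER_CUBIC)
def px(P): 
    q=proj(t,P); return np.round(((q-[x0,y0])+.5)*k-.5).astype(int)
C=np.array([.5715,.1205,.07])
C[:2]=g(260.5,301,.07)[:2]
a=np.linspace(0,2*np.pi,60)
for r in(.0275,.014): cv2.polylines(cr,[px(C+np.c_[r*np.cos(a),r*np.sin(a),0*a])],True,(0,0,255),1)
E
python3 - <<'E'
import sys; sys.path.insert(0,'.')
import os; os.chdir('.')
from h import *
crop('t2',215,210,260,250,14,'d1'); 
im=cv2.imread('pics/d1.png').astype(float); im=np.clip((im-40)*2,0,255); cv2.imwrite('pics/d1.png',im)
crop('s2',220,192,265,220,14,'d2'); im=cv2.imread('pics/d2.png').astype(float); im=np.clip((im-60)*1.7,0,255); cv2.imwrite('pics/d2.png',im)
E
```

```text
centre [0.5733 0.1218 0.07  ] [0.5738 0.122  0.07  ]
[0.5956 0.1301 0.07  ] [0.5521 0.1156 0.07  ] 0.045832380624346004 18.437053844781303 [0.5738 0.1229 0.07  ]
[0.5946 0.1285 0.079 ] [0.5514 0.1141 0.079 ] 0.04551663084406046 18.437053844781254 [0.573  0.1213 0.079 ]
edge [0.5309 0.1494 0.09  ] [0.5445 0.0748 0.09  ] 100.31443233268296[ WARN:0@0.756] global loadsave.cpp:1063 imwrite_ Unsupported depth image for selected encoder is fallbacked to CV_8U.
```

View pics/d1.png

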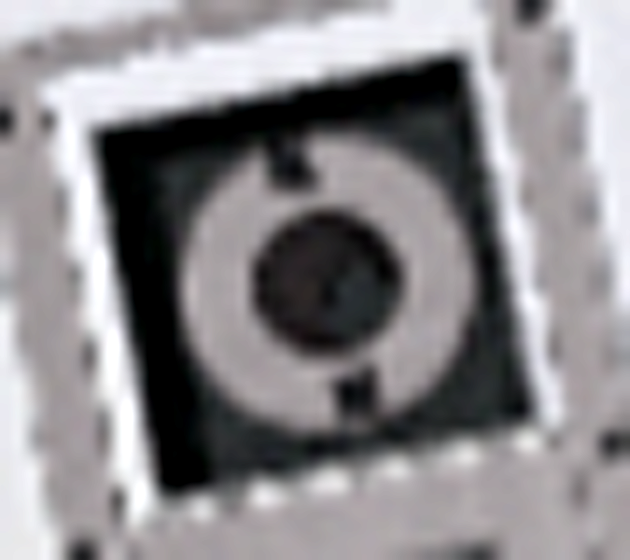

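View pics/d2.png

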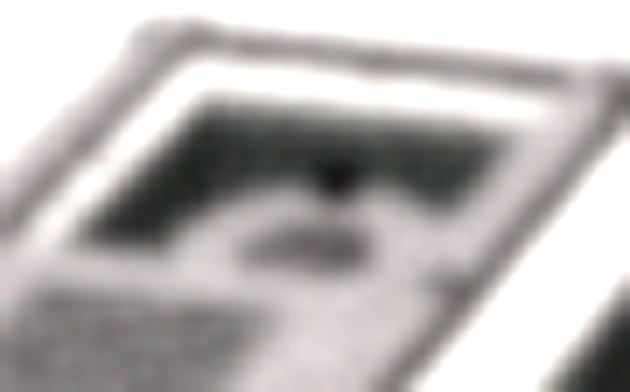

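jog_arm --moves '[[[2, 0, -30], [0, 0, 0], 50], [[2, 0, -60], [0, 0, 0], 50], [[2, 0, -78], [0, 0, 0], 50], [[2, 0, -82], [0, 0, 0], 50]]'

```text
time_s: 4.63
ee_pos: [0.5146, -0.2807, 0.1086]
eef_rot: [-3.136, 0.001, 0.805]
force: [0.1, 0.7, 0.5]
grip_width: 0.0497
```

Run:
```python
from h import *
snap('scene','s3');snap('top','t3'); crop('s3',310,180,450,310,5,'e1');crop('t3',340,200,440,290,6,'e2')
o=ctrl.get_obs();print(o['ee_pos'],o['eef_rot'],o['force'])
```

```text
[ 0.51584113 -0.28196482  0.11183269] [-3.14022349e+00  1.31156775e-04  8.05062523e-01] [0.77804639 1.07513115 0.83953626]
```

View pics/e1.png

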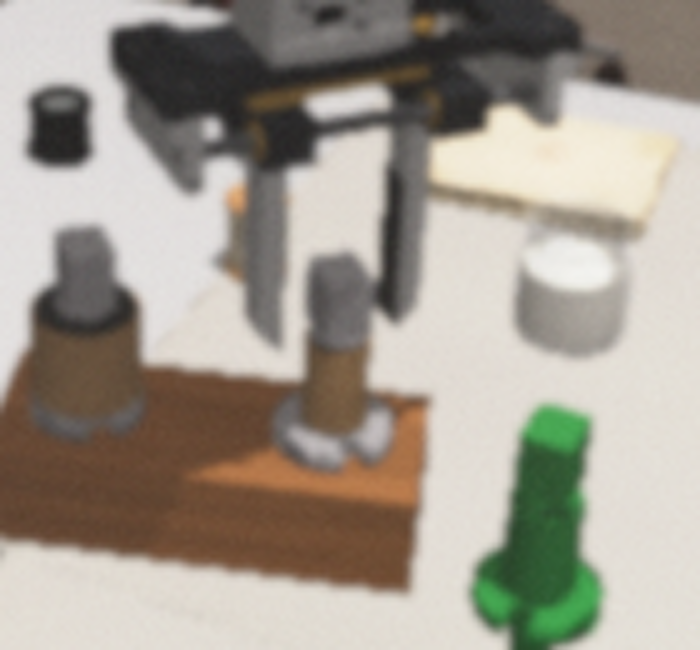

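Run:
```python
from h import *
s=load('s3');t=load('t3')
a=np.radians(-45)
d=np.array([np.cos(a),np.sin(a),0])
T=np.array([.5158,-.282,.1118])
print((proj(s,[T,T+.025*d,T-.025*d])-[310,180])*5)
P=np.array([.5155,-.2835,.108]);print((proj(s,[P,P+[0,0,.03]])-[310,180])*5)
```

```text
[[332.82017524 318.83304222]
 [386.71427927 308.01706656]
 [278.12518133 329.80338355]]
[[335.52792919 327.5420712 ]
 [338.59665304 267.46203761]]
```

View pics/e2.png

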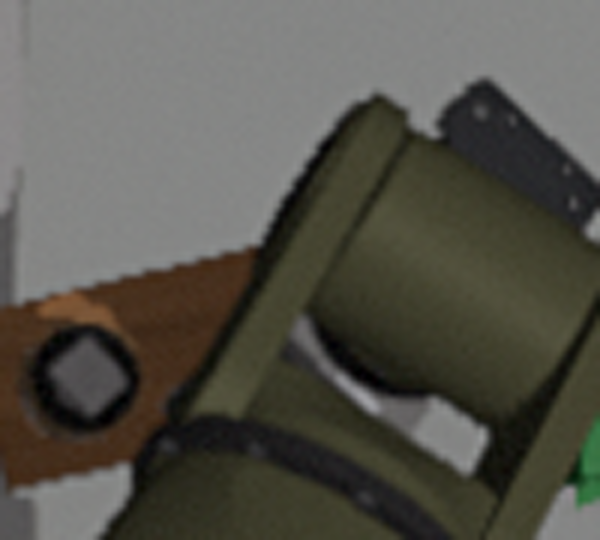

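jog_arm --moves '[[[0, -1, 0], [0, 0, 0], 30], [[0, -1, 0], [0, 0, 0], 24], [[0, -1, 0], [0, 0, 0], 15], [[0, -1, 0], [0, 0, 0], 10], [[0, -1, 0], [0, 0, 0], 10]]' --squeeze 20

```text
time_s: 5.15
ee_pos: [0.5162, -0.2845, 0.1126]
eef_rot: [3.141, -0.0, 0.804]
force: [0.6, 0.3, 3.7]
grip_width: 0.0218
```

jog_arm --moves '[[[0, 0, 0], [0, 0, 0], 10], [[0, 0, 10], [0, 0, 0], 10], [[0, 0, 35], [0, 0, 0], 10], [[0, 0, 65], [0, 0, 0], 10], [[0, 0, 100], [0, 0, 0], 10]]' --squeeze 45

```text
time_s: 5.57
ee_pos: [0.5151, -0.2839, 0.2122]
eef_rot: [-3.138, 0.001, 0.804]
force: [-0.5, -0.3, -2.7]
grip_width: 0.0218
```

jog_arm --moves '[[[0, 0, 25], [0, 0, 0], 10], [[0, 0, 48], [0, 0, 0], 10], [[0, 0, 48], [0, 0, 0], 10]]'

```text
time_s: 5.82
ee_pos: [0.5168, -0.2849, 0.2651]
eef_rot: [3.135, -0.001, 0.804]
force: [0.7, 1.4, -2.3]
grip_width: 0.0218
```

Run:
```python
from h import *
snap('scene','s4'); crop('s4',310,120,450,310,4,'f1')
o=ctrl.get_obs();print(o['ee_pos'],o['eef_rot'],o['force'],o['moment'],o['grip_width'])
```

```text
[ 0.51632591 -0.28461541  0.26191733] [ 3.13807742e+00 -6.73619552e-04  8.03630879e-01] [-0.5467613   0.27958248 -4.63264437] [-0.0208161   0.13035645  0.07011019] 0.021752867314422587
```

View pics/f1.png

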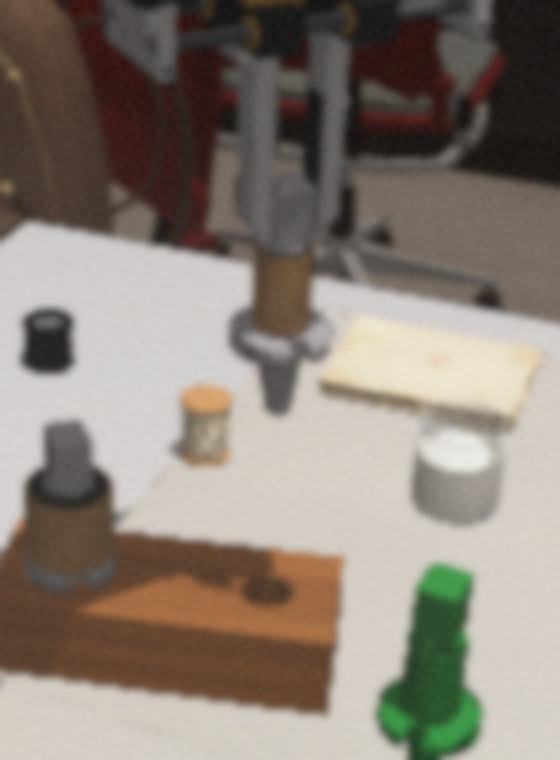

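jog_arm --moves '[[[5, 30, 0], [0, 0, -0.6], 10], [[10, 68, 0], [0, 0, -1.2], 10], [[15, 107, 0], [0, 0, -1.8], 10], [[21, 147, 0], [0, 0, -2.4], 10], [[26, 187, 0], [0, 0, -3], 10]]'

```text
time_s: 6.28
ee_pos: [0.5412, -0.0955, 0.2578]
eef_rot: [-3.139, 0.002, 0.539]
force: [1.3, 0.3, -3.2]
grip_width: 0.0221
```

jog_arm --moves '[[[6, 40, 0], [0, 0, -0.6], 10], [[11, 80, 0], [0, 0, -1.2], 10], [[17, 120, 0], [0, 0, -1.8], 10], [[23, 160, 0], [0, 0, -2.4], 10], [[27, 195, 0], [0, 0, -2.7], 10]]'

```text
time_s: 6.7
ee_pos: [0.5683, 0.1001, 0.2578]
eef_rot: [-3.141, 0.003, 0.304]
force: [1.1, -1.3, -2.4]
grip_width: 0.0218
```

jog_arm --moves '[[[2, 15, 0], [0, 0, 0], 10], [[2.5, 23, 0], [0, 0, 0], 10], [[2.5, 23, 0], [0, 0, 0], 10], [[2.5, 23, 0], [0, 0, 0], 10]]'

```text
time_s: 7.03
ee_pos: [0.5712, 0.1199, 0.2588]
eef_rot: [3.142, 0.002, 0.306]
force: [-0.3, -0.8, -2.8]
grip_width: 0.0221
```

Run:
```python
from h import *
snap('scene','s5');snap('top','t5'); crop('s5',190,110,310,240,5,'g1');crop('t5',195,160,295,295,4,'g2')
o=ctrl.get_obs();print(o['ee_pos'],o['eef_rot'],o['force'],o['moment'],o['grip_width'])
```

```text
[0.5713794  0.11928295 0.25951982] [3.14147853e+00 6.83290002e-04 3.04893269e-01] [-0.2583588   0.57386697 -3.18614479] [-0.04767147  0.15067355  0.0127482 ] 0.02145790977256965
```

View pics/g1.png

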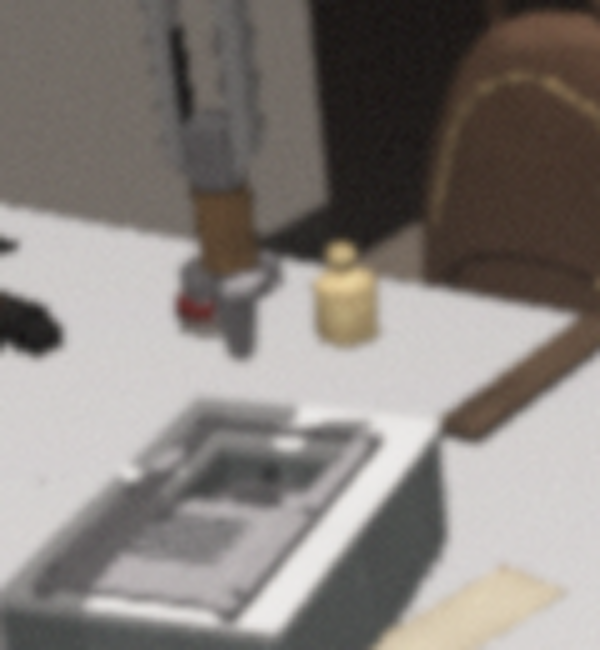

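View pics/g2.png

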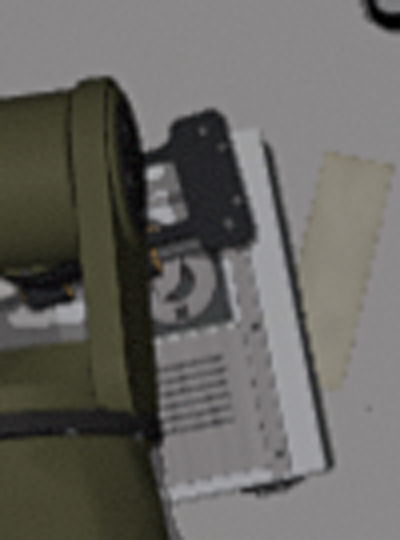

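Run:
```python
from h import *
np.set_printoptions(precision=4,suppress=True)
s=load('s5')
T=np.array([.5714,.1193,.2595])
o=T-[0,0,.0626]
print((proj(s,[o+[0,0,z] for z in(.073,.055,.01,0,-.04)])-[190,110]+.1)*5)
c=load('s2')
# spindle in s2 at z=.07 predicted by candidate
for C in([.572,.1205,.07],[.5735,.122,.07],[.5705,.119,.07]):
    a=np.radians(17.5);d=.022*np.array([np.cos(a),np.sin(a),0]); C=np.array(C)
    pts=[C,C+d+[0,0,.009],C+d,C-[.014*np.sin(a),-.014*np.cos(a),0],C+[.014*np.sin(a),-.014*np.cos(a),0],C+d/22*14]
    print((proj(c,pts)-[220,192]+.5)*14-.5)
```

```text
[[214.5523 145.3771]
 [218.9669 180.1847]
 [229.7097 264.7604]
 [232.0417 283.0952]
 [241.1754 354.8274]]
[[309.9697 260.8293]
 [343.2853 165.8308]
 [348.3426 206.6476]
 [240.5441 256.0613]
 [379.7067 265.6179]
 [334.5393 226.1368]]
[[308.4421 255.7894]
 [341.725  161.0093]
 [346.7799 201.7792]
 [239.1323 251.0402]
 [378.0623 260.5592]
 [332.989  221.207 ]]
[[311.5023 265.8856]
 [344.8507 170.6678]
 [349.9104 211.5317]
 [241.9604 261.0987]
 [381.3565 270.6932]
 [336.0947 231.0825]]
```

jog_arm --moves '[[[1, 1, -20], [0, 0, 0], 10], [[1.5, 2, -45], [0, 0, 0], 10], [[1.5, 2, -65], [0, 0, 0], 10], [[1.5, 2, -78], [0, 0, 0], 10], [[1.5, 2, -80], [0, 0, 0], 10]]'

```text
time_s: 7.55
ee_pos: [0.572, 0.1212, 0.1773]
eef_rot: [-3.141, 0.004, 0.305]
force: [0.2, 0.3, -3.0]
grip_width: 0.0217
```

Run:
```python
from h import *
snap('scene','s6'); crop('s6',190,130,290,230,6,'i1')
o=ctrl.get_obs();print(o['ee_pos'],o['eef_rot'],o['force'],o['moment'],o['grip_width'])
```

```text
[0.57245111 0.12145006 0.17858441] [-3.14127100e+00  2.49637035e-03  3.04848244e-01] [-0.69192611 -0.11759799 -3.50812805] [-0.00980145  0.12714547 -0.0217954 ] 0.021779387130141516
```

View pics/i1.png

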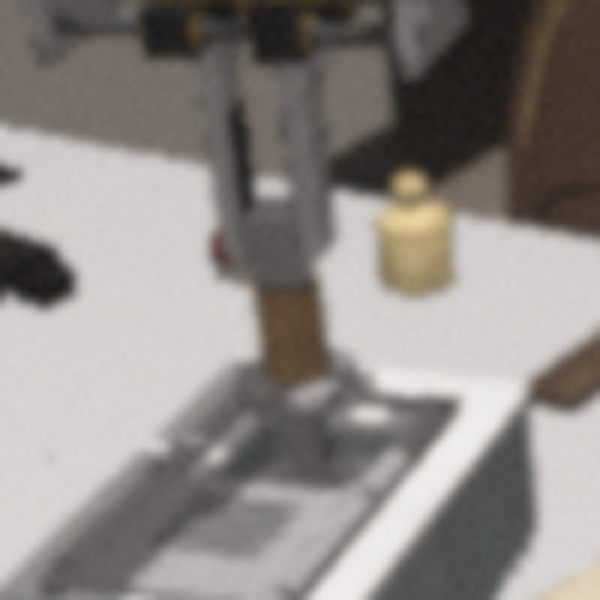

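jog_arm --moves '[[[0, 0, -8], [0, 0, 0], 10], [[0, 0, -16], [0, 0, 0], 10], [[0, 0, -24], [0, 0, 0], 10], [[0, 0, -24], [0, 0, 0], 10]]'

```text
time_s: 7.93
ee_pos: [0.5724, 0.1224, 0.1543]
eef_rot: [-3.141, 0.002, 0.306]
force: [-0.6, -0.4, -3.5]
grip_width: 0.0214
```

jog_arm --moves '[[[0, 0, -4], [0, 0, 0], 10], [[0, 0, -8], [0, 0, 0], 10], [[0, 0, -11], [0, 0, 0], 10], [[0, 0, -11], [0, 0, 0], 10]]'

```text
time_s: 8.27
ee_pos: [0.5727, 0.1227, 0.1443]
eef_rot: [-3.141, 0.001, 0.306]
force: [-0.4, 0.4, -2.7]
grip_width: 0.0218
```

jog_arm --moves '[[[0, 0, -2], [0, 0, 0], 10], [[0, 0, -4], [0, 0, 0], 10], [[0, 0, -6], [0, 0, 0], 10], [[0, 0, -6], [0, 0, 0], 10]]'

```text
time_s: 8.6
ee_pos: [0.5728, 0.1226, 0.1385]
eef_rot: [-3.142, 0.0, 0.306]
force: [-0.3, -0.6, -2.9]
grip_width: 0.0214
```

Run:
```python
from h import *
snap('scene','s7'); crop('s7',190,130,290,230,6,'j1')
snap('top','t7'); crop('t7',195,160,295,295,4,'j2')
o=ctrl.get_obs();print(o['ee_pos'],o['eef_rot'],o['force'],o['moment'],o['grip_width'])
```

```text
[0.57295705 0.1226428  0.13888777] [-3.14158569e+00  5.18806528e-05  3.06246151e-01] [-0.11244776  0.84282001 -2.45717207] [-0.05435744  0.17257155 -0.02917636] 0.02159202649376186
```

View pics/j1.png

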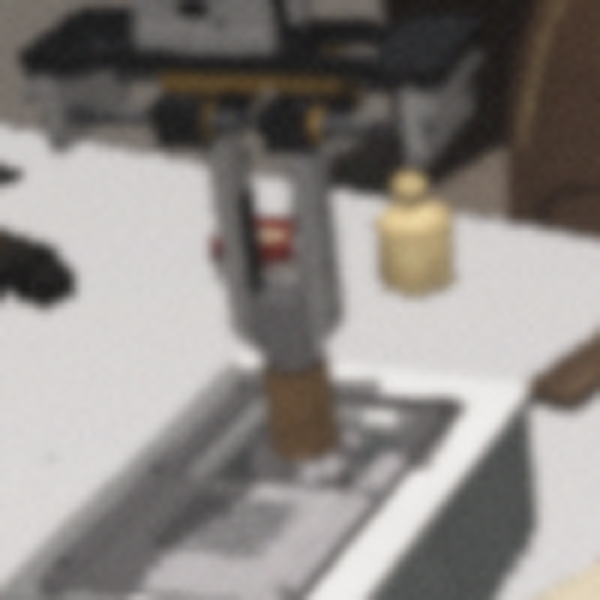

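jog_arm --moves '[[[0, 0, -2], [0, 0, 0], 10], [[0, 0, -4], [0, 0, 0], 10], [[0, 0, -5.5], [0, 0, 0], 10], [[0, 0, -6], [0, 0, 0], 10]]'

```text
time_s: 9.03
ee_pos: [0.5729, 0.1226, 0.1327]
eef_rot: [-3.142, 0.0, 0.306]
force: [-0.8, 0.1, 1.3]
grip_width: 0.0215
```

jog_arm --moves '[[[0, 0, -0.5], [0, 0, 0], 10], [[0, 0, -1], [0, 0, 0], 10], [[0, 0, -1], [0, 0, 0], 10]]'

```text
time_s: 9.28
ee_pos: [0.5731, 0.1227, 0.1326]
eef_rot: [3.141, -0.001, 0.306]
force: [-3.4, -1.0, 5.1]
grip_width: 0.0216
```

jog_arm --moves '[[[0, 0, 0.5], [0, 0, 0], 26], [[0, 0, 0.5], [0, 0, 0], 40], [[0, 0, 0.5], [0, 0, 0], 50], [[0, 0, 0.5], [0, 0, 0], 50], [[0, 0, 0.5], [0, 0, 0], 50]]'

```text
time_s: 9.7
ee_pos: [0.573, 0.1227, 0.1323]
eef_rot: [-3.142, 0.0, 0.306]
force: [-0.0, 0.1, 0.1]
grip_width: 0.0482
```

jog_arm --moves '[[[0, 0, 20], [0, 0, 0], 50], [[0, 0, 50], [0, 0, 0], 50], [[0, 0, 85], [0, 0, 0], 50], [[-30, -20, 100], [0, 0, 0], 50], [[-60, -50, 100], [0, 0, 0], 50]]'

```text
time_s: 10.12
ee_pos: [0.5142, 0.074, 0.2356]
eef_rot: [3.14, -0.006, 0.308]
force: [1.5, -0.6, 0.4]
grip_width: 0.0506
```

jog_arm --moves '[[[-20, -35, 0], [0, 0, 0], 50], [[-40, -70, 0], [0, 0, 0], 50], [[-60, -105, 0], [0, 0, 0], 50], [[-70, -140, 0], [0, 0, 0], 50], [[-70, -140, 0], [0, 0, 0], 50]]'

```text
time_s: 10.53
ee_pos: [0.4419, -0.071, 0.2328]
eef_rot: [3.14, -0.0, 0.302]
force: [0.2, 0.2, -0.1]
grip_width: 0.0501
```

Run:
```python
from h import *
snap('scene','s8'); crop('s8',180,150,290,255,6,'k1')
snap('top','t8'); crop('t8',195,180,295,295,6,'k2')
o=ctrl.get_obs();print(o['time_s'],o['ee_pos'],o['eef_rot'],o['force'],o['moment'],o['grip_width'])
```

```text
10.6333 [ 0.44338771 -0.06760644  0.23268291] [ 3.14136002e+00 -6.78047781e-04  3.03637947e-01] [-0.45107967  0.14171718  1.32266008] [-0.05134434  0.13487598 -0.00456642] 0.04999542231434365
```

View pics/k1.png

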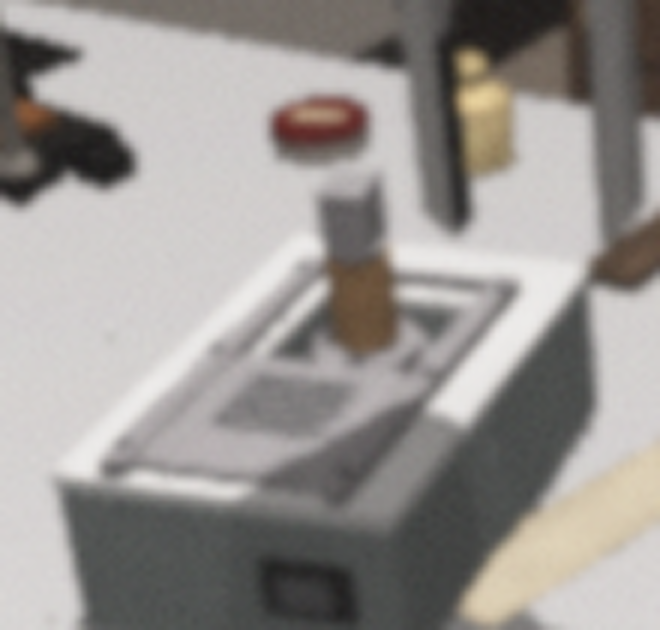

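View pics/k2.png

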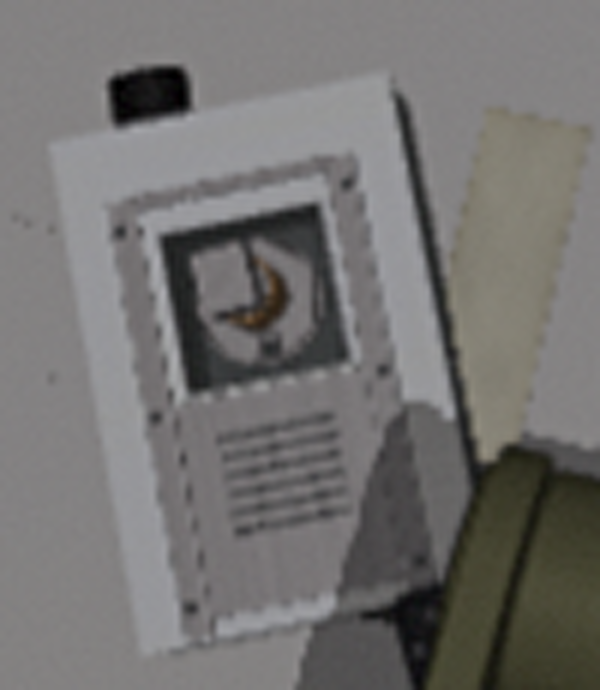

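View pics/t8.png

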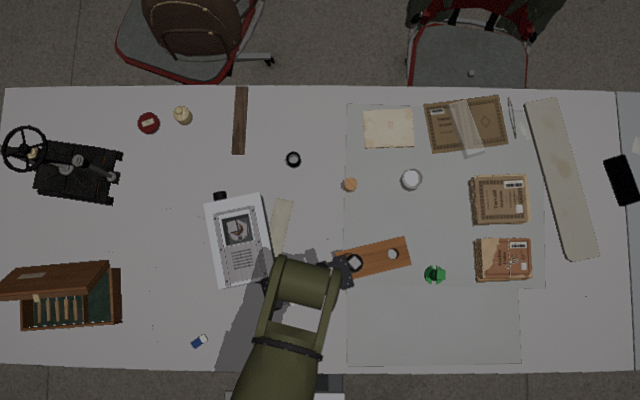

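Run:
```python
from h import *
t=load('t8');s=load('s8')
print(pz(t,195+225/6,180+279/6,.158))
print((proj(t,[[.573,.1227,.158]])-[195,180]+.5)*6, (proj(s,[[.573,.1227,.158],[.573,.1227,.125]])-[180,150]+.5)*6)
print(ctrl.hand_in())
```

```text
[0.57297652 0.1201757  0.158     ]
[[221.82449746 281.88315426]] [[347.47878751 183.05812296]
 [356.29283725 251.76336577]]
the job is handed in; nothing more can be done
None
```

I finished and handed in the job at about 10.6 s of the 54 s; no verdict was reported.

- **Cover:** I pressed with about 10 N and pulled it towards the robot until the sideways force rose at the stop. The pictures show it fully open, with the whole spindle nose in view. I did not work out its travel in mm.
- **Slim drum:** I took it from the right-hand hole, turned it to the dogs at about 17.5° and lowered it. It met no resistance until the tool was at z = 0.1326, which is where the collar should touch the nose. I let go only then, with the collar pressing down at about 8 N.

**Last checks**
- **Fit:** the notch that can be seen sits over its dog, and the drum looks upright in both cameras.
- **Position:** from the top picture, the grip block is within about 2.5 mm of where the tool released it. That is close to the roughly 2 mm camera calibration.
- **Turn:** the tool was at 17.5° at release. My readings of the dogs ranged from 16.6° to 18.4°, within the 0.12 rad (6.9°) allowed.
- **Other objects:** the wide drum is still in its hole, and the loupe, jar and spool look unmoved. The arm is clear of everything.

The two cameras disagreed by about 2–3 mm on the sander's position. I used a value between them and left the taper to centre the drum. No check failed.

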